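# Strip the empty reel off the solder spindle

## Robot

A 6-joint arm with a two-finger parallel gripper is mounted at the origin on the work surface. World frame = base frame: x ahead of the robot, y to its left, z up, the work surface at z = 0. Lengths are in m, angles in rad, forces in N, time in s.
With the tool pointing down it reaches from about 0.275 to 0.75 m from the base axis. Payload 10.2 kg.
Tool frame: the origin (TCP) lies at the centre of the arm's flange, where the gripper is bolted on; the fingertips stand env.tip_extent ahead of it and the grasp point (between the pads) lies 155 mm ahead of it (env.tip_extent is the distance from the TCP to the fingertips, in m); z points along the fingers, y is the line along which they close (so a half turn about z gives the same grasp; the last joint's range is limited). The gripper opens to 85 mm and grips with 20 to 120 N. Pads are 22 mm wide; open, the fingers measure 114 mm over their backs; the gripper's body (76 mm by 85 mm) begins 54 mm behind the grasp point. The pads swing forward as they close: fully open they stand 13 mm farther back than shut.
Start: joints at [-1.428, 0.313, 1.498, -0, 1.331, -0.223], TCP at [0.188, -0.49, 0.405] pointing down, gripper open.
Joint ranges: [-2.94, 2.94], [-0.97, 2.17], [0.19, 2.56], [-1.23, 4.37], [0.02, 3.11], [-2.88, 2.88]. Speed limits (rad/s): [2.39, 2.39, 3.01, 3.14, 3.14, 3.14].

## Interface

Orientations are given as a unit quaternion [x, y, z, w].
In Python, from bench import env, vision, job, finder, monitor gives the robot as it stands. Calls block until the motion is done:
- env.reach(position, orientation): joint-space move of the TCP to a pose.
- env.movel(position, velocity=0.15, frame=None, guard=None): straight line of the TCP; frame=None keeps the orientation; velocity is the mean speed in m/s. With guard (N) it stops when the force on the tool has changed by that much, and returns True; else False.
- env.set_joints(angles): joint-space move.
- env.release() and env.close_gripper(effort=None): open the fingers fully, or close them until they stop; effort is the grip in N (None keeps the last).
- env.hold(seconds).
- env.ik(position, orientation): joint angles nearest the present ones, or None.
- vision.grab_frame(name): name is "scene" or "side" or "wrist"; returns a dict with "frame" (480x640x3 uint8, red, green, blue), "range_z" (480x640 float32, m along the optical axis (not along the pixel's ray), 0 where there is no reading), "mtx" (3x3 intrinsics, pixels), "k1" (the pictures are not rectified: a ray, as slopes to the right and down, at radius r is drawn at 1 + k1 r^2 times it, then the intrinsics apply), "view" (4x4, takes a point from world to camera coordinates). Camera axes: x right, y down, z forward; pixel columns grow to the right and rows downward; lengths in m; the calibration is good to about 2 mm. A picture is of the moment at which its call begins.
A pose or a line that the arm cannot do raises env.MotionError and nothing moves.
- job.hand_in(): hands the job in; it is judged then, once.
Trained networks look in the newest picture that a camera, given by its name, has taken for a name from the list of things; names that differ only in an ending like _2 or _b are one class to them, and where a whole thing is asked for, a point or a joint stands for the part that bears it (a point fixed in the world has none). Each returns a list of dicts, best first, with "p" (0 to 1); they miss things now and then, are a little off and sometimes report something else, mostly with a low value. They report only what shows in the picture. A call takes as long as a camera call.
- finder.masks_of(camera, query): "pixels" (480x640 bool, what is visible of it) and "location" ([row, column] in pixels, amid what is visible of it).
- finder.mark_of(camera, query): "location" ([row, column] in pixels: a listed point, or the origin of a listed thing).
Readings, each from a call of its own:
- monitor.get_clock(): time.
- monitor.get_joints(): joint angles.
- monitor.get_qvel(): joint speeds.
- monitor.get_joint_efforts(): joint torques, N m.
- monitor.get_position(): TCP position.
- monitor.get_ee_rot(): TCP orientation.
- monitor.get_contact_force(): force on the tool from outside, world axes, zero at the start.
- monitor.get_ft_torque(): the same for the moment, N m.
- monitor.get_finger_gap(): opening from 0.0 (shut) to 1.0 (fully open).
- monitor.get_gripper_force(): force on a finger pad.
Only numpy, scipy, OpenCV 4.12 (cv2) and the standard library are available. Lean on these libraries where they do the work, as an engineer would, in place of code of your own. Each camera call takes 0.05 s, during which the arm holds its last target. There are 200 camera calls.

## Task

The green solder reel on the spindle stand is empty: unscrew the red wing nut, without forcing its thread, and set it wings up on the floor of the steel tray; then take off the aluminium drag disc and lay it flat on the tray's floor beside the nut. Last, lift the reel off the spindle and stand it on end in the yellow empties bin, next to the white reel there, which stays standing. Set each part down rather than dropping it, and leave the other things on the bench where they are.

Things in the scene. Friction and masses are not known exactly. Their poses are not given: they have to be found in the camera images.
- stand: Reel stand, fixed: dark cast base 140 mm across, 14 mm high, aluminium boss (top 20 mm up) on which the reel stands, upright white plastic spindle on its axis, 121 mm high in all. A wire guide 54 mm high stands 62 mm from the axis along the stand's +x. Origin: centre of the underside, z up. All parts on the spindle come off straight up over its tip.
- stand_tip (a point): Tip of the spindle, on its axis. The upper spindle carries a coarse two-start right-hand thread, 25 mm over the crests, 24 mm lead, that ends about 2 mm below the tip; the plain shaft under it is 19 mm across.
- nut: Red plastic wing nut, 70 g, on the spindle above the drag disc. Octagonal hub 38 mm across flats, 22 mm high, bore 27 mm. Two wings along its own +x and -x, 9 mm thick, 82 mm over the tips, rising to 37 mm. The flats facing its own +y and -y are clear for the fingers from top to bottom. Origin: centre of the hub's underside, z up.
- nut_top (a point): Centre of the nut's top, 22 mm above its underside. The nut unscrews anticlockwise seen from above, rising 24 mm a turn, with about 3 mm of up-and-down slack in the thread; let go, it stays put. It starts hand-loose and comes free after 2.5 to 3.6 rad of turning (it varies); until then a pull up is stopped by the thread once the slack is used up.
- disc: Aluminium drag disc (big flanged washer), 80 g, lying on the reel under the nut: flange 62 mm across and 4 mm thick, on it a collar 34 mm across whose top is 18 mm above the underside; bore 28 mm. Origin: centre of its underside, z up.
- reel: Empty solder reel, green plastic, 60 g, 56 mm high: two flanges 66 mm across and 4 mm thick on a core 42 mm across, bore 31 mm. It stands on the stand's boss, spindle through its bore, under the disc. Origin: centre of its underside, z up.
- tray: Open steel tray 240 mm (own x) by 140 mm (own y), wall 3 mm thick and 22 mm high, floor 3 mm thick. Origin: centre of its underside, z up. Fixed to the bench; it changes sides with the bin.
- bin: Yellow open plastic bin for empty reels, 200 mm (own x) by 160 mm (own y), 42 mm high, walls and floor 4 mm thick. Origin: centre of its underside, z up. The white reel stands in its +x half, the -x half is vacant. Fixed to the bench; it changes sides with the tray.
- old_reel: White empty reel, same size as the green one, standing upright in the bin. Origin: centre of its underside. To be left standing.
- flux: Bystander: amber flux bottle 38 mm across, 110 mm high; origin at the centre of its underside.
- paste: Bystander: grey paste jar 48 mm across, 38 mm high, white cap; origin at the centre of its underside.
- carton: Bystander: cardboard carton 75 x 75 x 68 mm high; origin at the centre of its underside.
- phone: Bystander: opened phone 148 x 72 x 9 mm lying flat; origin at the centre of its underside, length along its x.
- driver: Bystander: screwdriver 170 mm long lying along its x; origin on its underside, about mid-length.
- brush: Bystander: cleaning brush 160 mm long lying along its x; origin on its underside, about mid-length.

How it is judged:
By the outcome, as a careful person would: the job done as asked, in the order asked, and still so for the second after the job is handed in, with the robot touching nothing.
It also fails if it takes over 72 s, if anything falls off the work surface, if the arm or the gripper's body presses on something with over 40 N, if the wrist force passes 120 N, or if a joint passes its speed limit or range.

## Working session

There is one attempt and no reset: what is moved stays moved. The work goes in short steps, each a Python script; the robot and the scene stay as the last script left them, time stands still between calls to the robot, and variables do not carry over. Pictures are saved under pics/ and viewed, at most 10 in all, crops included, and the job is handed in when it is done.

```bash
ls; mkdir -p pics
cat > h.py <<'E'
import numpy as np, cv2
from bench import env, vision, job, finder, monitor
from scipy.spatial.transform import Rotation as R
def grab(n,save=None):
    f=vision.grab_frame(n)
    if save: cv2.imwrite('pics/'+save,f['frame'][:,:,::-1])
    return f
def world(f,rc,z=None,depth=None):
    """pixels rc (N,2 row,col) -> world, at depth or on the plane z"""
    rc=np.atleast_2d(np.asarray(rc,float)); K=np.array(f['mtx'])
    d=np.stack([(rc[:,1]-K[0,2])/K[0,0],(rc[:,0]-K[1,2])/K[1,1]],1)
    u=d.copy()
    for _ in range(10): u=d/(1+f['k1']*(u**2).sum(1,keepdims=True))
    ray=np.c_[u,np.ones(len(u))]; V=np.array(f['view']); Rm,t=V[:3,:3],V[:3,3]
    c=-Rm.T@t; w=ray@Rm
    s=depth if depth is not None else (z-c[2])/w[:,2]
    return c+w*np.reshape(s,(-1,1))
def cloud(f,mask):
    m=mask&(f['range_z']>0); rc=np.argwhere(m)
    return world(f,rc,depth=f['range_z'][m])
def down(yaw):  # tool z down, tool y (closing) at angle yaw in world
    y=np.array([np.cos(yaw),np.sin(yaw),0]); z=np.array([0,0,-1.])
    return R.from_matrix(np.c_[np.cross(y,z),y,z]).as_quat()
E
python3 - <<'E'
from h import *
print(env.tip_extent,monitor.get_clock())
for cam in ['scene','side','wrist']:
    f=grab(cam,cam+'0.png')
    V=np.array(f['view']);print(cam,-V[:3,:3].T@V[:3,3])
    for q in ['stand','stand_tip','nut','nut_top','disc','reel','tray','bin','old_reel','flux','paste','carton','phone','driver','brush']:
        for m in finder.masks_of(cam,q)[:1] if q not in('stand_tip','nut_top') else []:
            P=cloud(f,m['pixels'])
            if len(P): print(q,'p%.2f'%m['p'],np.round(m['location']),'lo',P.min(0).round(3),'hi',P.max(0).round(3),'med',np.median(P,0).round(3))
        for m in finder.mark_of(cam,q)[:1]: print('   mark',q,'p%.2f'%m['p'],np.round(m['location'],1),world(f,m['location'],z={'stand_tip':.121,'nut_top':.115}.get(q,0)).round(3))
E
```

```text
bench.py
pics
0.1734 0.0
scene [1.23554842 0.11724881 0.97333009]
stand p0.67 [362. 311.] lo [ 0.693 -0.031 -0.005] hi [0.847 0.052 0.014] med [0.776 0.011 0.008]
   mark stand p0.56 [260.6 332.7] [[0.556 0.014 0.   ]]
   mark stand_tip p0.78 [223.1 332.5] [[0.558 0.015 0.121]]
nut p0.68 [231. 336.] lo [ 0.416 -0.007 -0.002] hi [0.593 0.034 0.131] med [0.56  0.016 0.115]
   mark nut p0.61 [230.7 332.3] [[0.482 0.002 0.   ]]
   mark nut_top p0.64 [224. 332.] [[0.555 0.013 0.115]]
disc p0.78 [240. 335.] lo [ 0.53  -0.018  0.073] hi [0.593 0.042 0.113] med [0.569 0.021 0.08 ]
   mark disc p0.57 [234.6 331. ] [[ 0.492  0.001 -0.   ]]
reel p0.58 [256. 328.] lo [ 0.533 -0.02   0.013] hi [0.587 0.045 0.079] med [0.572 0.015 0.026]
   mark reel p0.84 [254.  332.2] [[0.54  0.011 0.   ]]
tray p0.76 [224. 198.] lo [ 0.37  -0.361 -0.004] hi [ 0.635 -0.176  0.026] med [ 0.506 -0.272  0.003]
   mark tray p0.69 [227.3 198.6] [[ 0.513 -0.272  0.   ]]
bin p0.78 [228. 462.] lo [ 0.317  0.178 -0.004] hi [0.576 0.38  0.063] med [0.442 0.268 0.006]
   mark bin p0.55 [236.3 464.5] [[ 0.456  0.27  -0.   ]]
[... 2393 characters left out ...]
0.742 0.172 0.   ]]
paste p0.64 [281. 406.] lo [ 0.375 -0.034 -0.002] hi [0.422 0.025 0.04 ] med [0.398 0.013 0.031]
carton p0.61 [195. 288.] lo [ 0.673 -0.31  -0.001] hi [ 0.775 -0.115  0.069] med [ 0.71  -0.145  0.051]
   mark carton p0.69 [208.6 290.2] [[ 0.715 -0.16   0.   ]]
   mark phone p0.71 [245.9 234.3] [[0.769 0.011 0.   ]]
driver p0.70 [358. 168.] lo [ 0.649  0.253 -0.002] hi [0.743 0.398 0.028] med [0.704 0.31  0.021]
   mark driver p0.72 [176.4 323.9] [[ 0.693 -0.329  0.   ]]
brush p0.95 [173. 322.] lo [ 0.652 -0.401 -0.002] hi [ 0.746 -0.187  0.068] med [ 0.694 -0.316  0.016]
   mark brush p0.92 [178.6 324.5] [[ 0.688 -0.319  0.   ]]
wrist [ 0.25634032 -0.463716    0.37358844]
```

View images.

View pics/scene0.png

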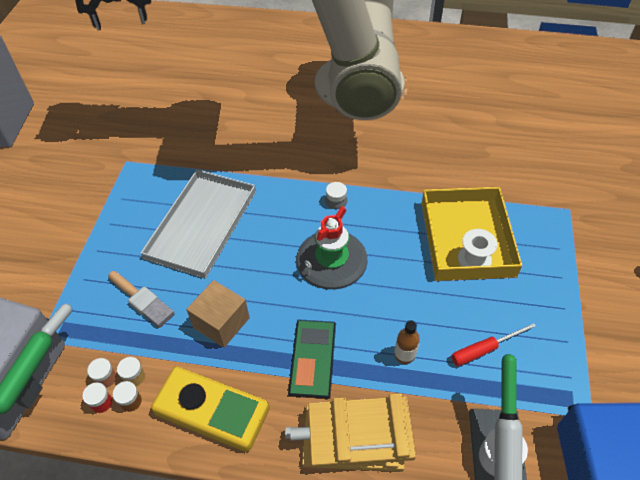

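View pics/side0.png

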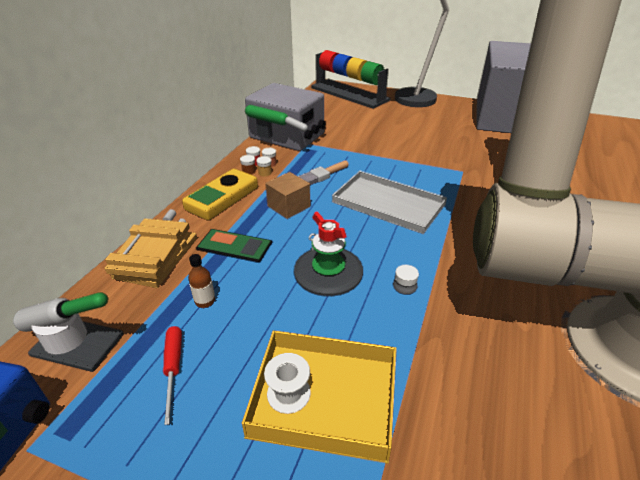

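Run:
```python
from h import *
q0=monitor.get_ee_rot(); p0=monitor.get_position(); Rt=R.from_quat(q0)
f=grab('wrist'); V=np.array(f['view']); C=-V[:3,:3].T@V[:3,3]
off=Rt.inv().apply(C-p0); print('cam off tool',off.round(4),'axis in tool',Rt.inv().apply(V[2,:3]).round(3))
def rect(P,zlo,zhi):
    P=P[(P[:,2]>zlo)&(P[:,2]<zhi)][:,:2]
    c,s,a=cv2.minAreaRect(np.float32(P*1000)); return np.round(c),np.round(s),round(a,1),len(P)
for cam in ['scene','side']:
    f=grab(cam)
    for q,zl,zh in [('tray',-.004,.03),('bin',.03,.047),('tray',.015,.03),('bin',-.002,.03)]:
        m=finder.masks_of(cam,q)
        m=m[0]['pixels'].astype(np.uint8)
        n,l,st,_=cv2.connectedComponentsWithStats(m); k=1+np.argmax(st[1:,4])
        m=cv2.erode((l==k).astype(np.uint8),np.ones((2,2)))>0
        print(cam,q,zl,rect(cloud(f,m),zl,zh))
    P=cloud(f,finder.masks_of(cam,'nut')[0]['pixels']); P=P[(P[:,2]>.117)]
    c=np.median(P,0); P=P[np.linalg.norm(P[:,:2]-c[:2],axis=1)<.05]
    u,s,vt=np.linalg.svd(P[:,:2]-P[:,:2].mean(0)); print('wing',np.degrees(np.arctan2(vt[0,1],vt[0,0])),P.mean(0),P.min(0),P.max(0),s)
yaw0=np.arctan2(*Rt.apply([0,1,0])[[1,0]]); print('yaw0',yaw0)
for yaw in np.arange(-3.2,3.2,.4):
    j=env.ik([.554,.012,.27],down(yaw)); print(round(yaw,2),None if j is None else np.round(j,2))
```

```text
cam off tool [ 0.0735 -0.0003  0.0311] axis in tool [-0.287  0.001  0.958]
scene tray -0.004 (array([ 503., -268.]), array([143., 245.]), 78.8, 6791)
scene bin 0.03 (array([461., 275.]), array([204., 161.]), 11.3, 1205)
scene tray 0.015 (array([ 503., -268.]), array([142., 244.]), 78.8, 676)
scene bin -0.002 (array([460., 283.]), array([207., 177.]), 11.9, 5118)
wing -26.75523376983192 [0.55703604 0.01234094 0.12239231] [ 0.52108334 -0.00883542  0.11701255] [0.59496727 0.03237176 0.13139689] [0.35359183 0.06850583]
side tray -0.004 (array([ 501., -267.]), array([148., 241.]), 79.0, 3736)
side bin 0.03 (array([458., 277.]), array([198., 160.]), 11.1, 2057)
side tray 0.015 (array([ 500., -266.]), array([145., 240.]), 78.9, 446)
side bin -0.002 (array([457., 277.]), array([201., 160.]), 11.1, 10872)
wing 153.3257772658789 [0.54764154 0.0180904  0.12192201] [ 0.51445714 -0.00470449  0.11702531] [0.58390599 0.03531234 0.12857247] [0.31865144 0.03115481]
yaw0 -1.204978291937096
-3.2 None
-2.8 [-0.19  0.52  1.58 -0.    1.05  2.61]
-2.4 [-0.19  0.52  1.58 -0.    1.05  2.21]
-2.0 [-0.19  0.52  1.58 -0.    1.05  1.81]
-1.6 [-0.19  0.52  1.58 -0.    1.05  1.41]
-1.2 [-0.19  0.52  1.58 -0.    1.05  1.01]
-0.8 [-0.19  0.52  1.58 -0.    1.05  0.61]
-0.4 [-0.19  0.52  1.58 -0.    1.05  0.21]
-0.0 [-0.19  0.52  1.58 -0.    1.05 -0.19]
0.4 [-0.19  0.52  1.58 -0.    1.05 -0.59]
0.8 [-0.19  0.52  1.58 -0.    1.05 -0.99]
1.2 [-0.19  0.52  1.58 -0.    1.05 -1.39]
1.6 [-0.19  0.52  1.58 -0.    1.05 -1.79]
2.0 [-0.19  0.52  1.58 -0.    1.05 -2.19]
2.4 [-0.19  0.52  1.58 -0.    1.05 -2.59]
2.8 None
```

Run:
```python
from h import *
env.reach([.552,.014,.40],down(-2.04))
f=grab('wrist','w1.png')
for q,z in [('stand_tip',.121),('nut_top',.116),('nut',.094),('stand',0)]:
    for m in finder.mark_of('wrist',q)[:2]: print(q,round(m['p'],2),np.round(m['location'],1),world(f,m['location'],z=z).round(4))
for q in ['nut','disc','reel']:
  for m in finder.masks_of('wrist',q)[:1]:
    P=cloud(f,m['pixels']); print(q,m['p'],P.min(0).round(3),P.max(0).round(3),np.median(P,0).round(3))
    if q=='nut':
        W=P[P[:,2]>.122]; W=W[np.linalg.norm(W[:,:2]-np.median(P,0)[:2],axis=1)>.016]
        c,s,a=cv2.minAreaRect(np.float32(W[:,:2]*1000)); print('wings rect',c,s,a, W[:,2].max())
        u,s,vt=np.linalg.svd(W[:,:2]-W[:,:2].mean(0)); print('pca',np.degrees(np.arctan2(vt[0,1],vt[0,0])))
    if q=='disc':
        D=P[abs(P[:,2]-.08)<.003]
        if len(D): print('disc circ',cv2.minEnclosingCircle(np.float32(D[:,:2]*1000)))
print(monitor.get_clock(),monitor.get_finger_gap())
```

```text
stand_tip 0.75 [237.7 324.9] [[0.5535 0.0125 0.121 ]]
stand_tip 0.29 [354.9 108.1] [[0.5459 0.1895 0.121 ]]
nut_top 0.75 [235.2 323.1] [[0.5543 0.0134 0.116 ]]
nut 0.73 [229.7 325. ] [[0.5517 0.0133 0.094 ]]
nut 0.7 [ 0.477 -0.01  -0.001] [0.593 0.055 0.13 ] [0.555 0.011 0.116]
wings rect (553.6890258789062, 11.901491165161133) (8.991495132446289, 79.2695541381836) 63.56425476074219 0.12986255346199319
pca 153.80121202794203
disc 0.94 [ 0.524 -0.019  0.063] [0.584 0.044 0.117] [0.564 0.002 0.08 ]
disc circ ((553.4812622070312, 12.089594841003418), 30.882871627807617)
reel 0.56 [ 0.511 -0.021  0.012] [0.592 0.052 0.118] [0.575 0.005 0.074]
7.625 1.0004168505340691
```

View pics/w1.png

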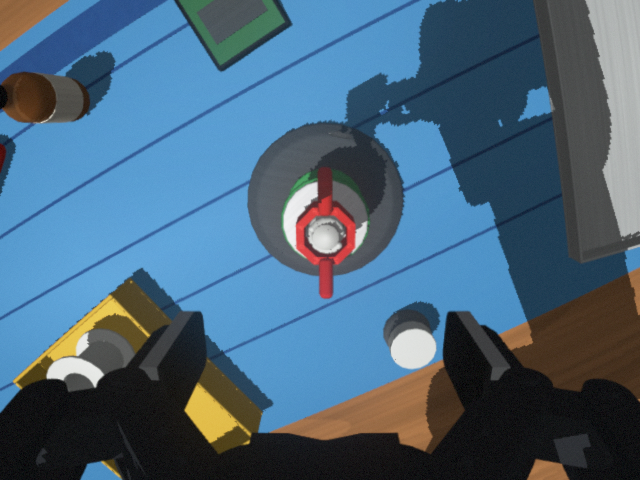

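Run:
```python
from h import *
X,Y=.5536,.0123; yaw=-2.03
print('touch',env.movel([X,Y,.2694],velocity=.12,frame=down(yaw),guard=8),monitor.get_position())
env.close_gripper(30)
F0=monitor.get_contact_force(); print('grip',F0,monitor.get_finger_gap(),monitor.get_gripper_force(),env.tip_extent,monitor.get_clock())
z=.2694; s=0.3; n=0
for i in range(3):
    yaw+=s; z+=s*.024/(2*np.pi)
    env.movel([X,Y,z],velocity=s*.00382/.35,frame=down(yaw))
    F=monitor.get_contact_force(); print(round(yaw,2),round(z,4),(F-F0).round(2),monitor.get_ft_torque().round(2),monitor.get_clock())
    if F[2]-F0[2]<-3: z-=.001
    elif F[2]-F0[2]>3: z+=.001
print(z,yaw,monitor.get_finger_gap())
```

```text
touch False [0.55375375 0.01229754 0.27008683]
grip [0.51535603 0.11846032 1.90107513] 0.43532405862983065 31.149598793126643 0.1734 9.3667
-1.73 0.2705 [-1.27 -0.53 -2.66] [ 0.02  0.01 -0.01] 9.8667
-1.43 0.2717 [-0.22 -0.99 -2.57] [-0.02 -0.03  0.  ] 10.3667
-1.13 0.2728 [-0.35 -0.27 -2.82] [0.03 0.03 0.04] 10.8667
0.272837746770785 -1.1299999999999997 0.4345938334769446
```

Run:
```python
from h import *
X,Y=.5536,.0123; yaw=-1.13; z=.27284; s=0.48; F0=1.9
for i in range(6):
    yaw+=s; z+=s*.024/(2*np.pi)
    env.movel([X,Y,z],velocity=s*.00382/.45,frame=down(yaw))
    F=monitor.get_contact_force()[2]-F0; print(round(yaw,2),round(z,4),F.round(2),monitor.get_ft_torque()[2].round(2))
    if F<-4: z-=.001
    elif F>3: z+=.001
g=env.movel([X,Y,z+.012],velocity=.04,guard=6)
print('lift guard',g,monitor.get_position(),monitor.get_contact_force().round(2),monitor.get_clock())
if not g: env.movel([X,Y,.33],velocity=.12); grab('side','s2.png'); print(monitor.get_clock(),monitor.get_contact_force())
```

```text
-0.65 0.2747 -2.54 -0.0
-0.17 0.2765 -2.14 0.03
0.31 0.2783 -2.1 -0.02
0.79 0.2802 -0.7 0.0
1.27 0.282 0.19 -0.01
1.75 0.2838 0.17 0.05
lift guard False [0.55371117 0.01232394 0.29618894] [-0.87 -0.45 -0.77] 15.1167
15.6 [-0.07920967  0.28643585 -0.6298355 ]
```

View pics/s2.png

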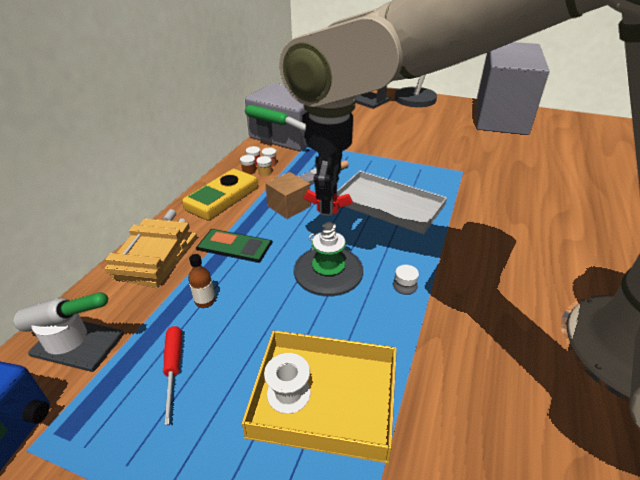

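Run:
```python
from h import *
c=np.array([.502,-.267]); u=np.array([np.cos(-.195),np.sin(-.195)]); n=c-.060*u; yaw=1.375
print(n,env.ik([*n,.18],down(yaw)))
env.movel([*n,.28],velocity=.25,frame=down(yaw))
env.movel([*n,.188],velocity=.12)
g=env.movel([*n,.1755],velocity=.02,guard=4)
print(g,monitor.get_position(),monitor.get_contact_force(),monitor.get_clock())
env.release(); env.movel([*n,.30],velocity=.25)
f=grab('wrist','w3.png'); print(monitor.get_clock())
for m in finder.masks_of('wrist','nut')[:1]:
    P=cloud(f,m['pixels']); print(P.min(0),P.max(0),np.median(P,0))
```

```text
[ 0.44313714 -0.25537401] [-7.52197718e-01  5.82232679e-01  1.76350896e+00 -4.44089210e-16
  7.95851016e-01 -2.12719772e+00]
True [ 0.44315592 -0.25538607  0.17870059] [-1.22129595  1.08794453  6.9687151 ] 18.3417
19.5583
[ 0.40116665 -0.2764106   0.00135216] [ 0.4968713  -0.23512038  0.03956512] [ 0.44541953 -0.25428482  0.02496058]
```

View pics/w3.png

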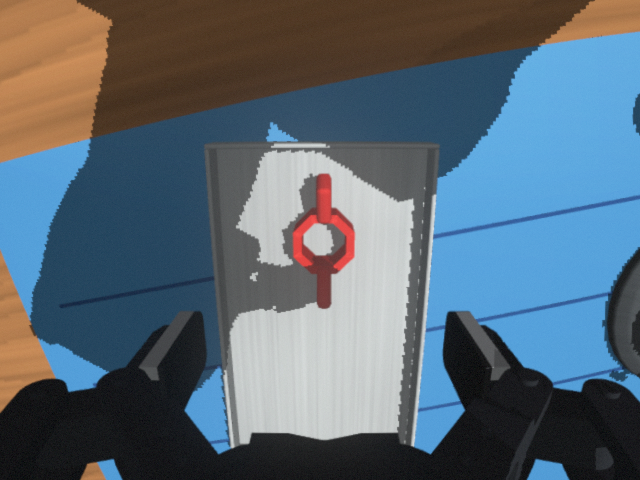

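Run:
```python
from h import *
X,Y=.5537,.0123; yaw=1.375
env.movel([X,Y,.33],velocity=.25)
f=grab('wrist')
for m in finder.masks_of('wrist','disc')[:1]:
    P=cloud(f,m['pixels'])
    for z in (.08,.094):
        D=P[abs(P[:,2]-z)<.003]; D=D[np.linalg.norm(D[:,:2]-[X,Y],axis=1)<.036]
        print(z,len(D),cv2.minEnclosingCircle(np.float32(D[:,:2]*1000)),np.median(D[:,2]))
for m in finder.mark_of('wrist','stand_tip')[:1]: print(world(f,m['location'],z=.121))
print('touch',env.movel([X,Y,.2545],velocity=.12,guard=8))
env.close_gripper(30)
print(monitor.get_finger_gap(),monitor.get_gripper_force(),monitor.get_contact_force().round(2),monitor.get_position())
g=env.movel([X,Y,.31],velocity=.07,guard=8)
print('lift',g,monitor.get_position(),monitor.get_contact_force().round(2),monitor.get_clock())
if not g: grab('side','s4.png')
```

```text
0.08 5404 ((552.9617309570312, 12.958782196044922), 31.03891944885254) 0.07964023496912977
0.094 733 ((552.5975952148438, 13.073519706726074), 16.93331527709961) 0.09343756222487562
[[0.55261961 0.01302694 0.121     ]]
touch False
0.38631793738942444 29.671386145055294 [-1.56 -0.94  5.56] [0.5537779  0.01219809 0.25504164]
lift False [0.55359731 0.01229779 0.30956934] [-0.43 -0.23 -0.62] 23.3333
```

View pics/s4.png

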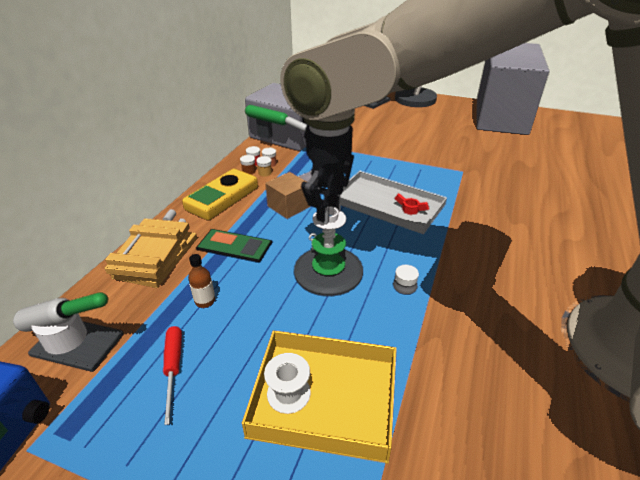

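Run:
```python
from h import *
c=np.array([.502,-.267]); u=np.array([np.cos(-.195),np.sin(-.195)]); n=c+.052*u; X,Y=.5537,.0123
env.movel([X,Y,.325],velocity=.15)
env.movel([*n,.28],velocity=.25)
env.movel([*n,.191],velocity=.12)
g=env.movel([*n,.177],velocity=.02,guard=4)
print(g,monitor.get_position(),monitor.get_contact_force(),monitor.get_clock())
env.release(); env.movel([*n,.30],velocity=.25)
f=grab('wrist','w5.png'); print(monitor.get_clock())
for m in finder.masks_of('wrist','disc')[:1]:
    P=cloud(f,m['pixels']); print(P.min(0),P.max(0),np.median(P,0))
f=grab('side')
for m in finder.masks_of('side','reel')[:1]:
    P=cloud(f,m['pixels']); print(P.min(0),P.max(0))
f=grab('scene')
for m in finder.masks_of('scene','old_reel')[:1]:
    P=cloud(f,m['pixels']); P=P[P[:,2]>.055]; print(cv2.minEnclosingCircle(np.float32(P[:,:2]*1000)))
```

```text
True [ 0.55305055 -0.27711797  0.18208671] [-0.21020855  0.4315951   5.89708269] 26.3583
27.6
[ 0.52118495 -0.30691725  0.00128224] [ 0.58215199 -0.24533639  0.02233305] [ 0.54797354 -0.27551248  0.00685672]
[ 5.20404063e-01 -9.64745137e-02  3.79526164e-04] [0.61863486 0.04766467 0.09264483]
((514.0037231445312, 290.1692199707031), 33.925113677978516)
```

View pics/w5.png

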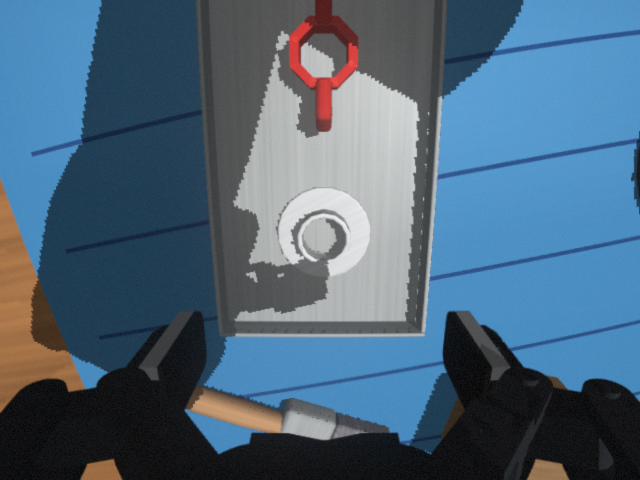

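Run:
```python
from h import *
X,Y=.5535,.0125; yaw=1.766
env.movel([X,Y,.33],velocity=.25,frame=down(yaw))
f=grab('wrist')
for m in finder.masks_of('wrist','reel')[:1]:
    P=cloud(f,m['pixels']); D=P[abs(P[:,2]-.076)<.003]; D=D[np.linalg.norm(D[:,:2]-[X,Y],axis=1)<.038]
    print(len(D),cv2.minEnclosingCircle(np.float32(D[:,:2]*1000)),np.median(D[:,2]))
print('touch',env.movel([X,Y,.2265],velocity=.12,guard=6))
env.close_gripper(35)
print(monitor.get_finger_gap(),monitor.get_gripper_force(),monitor.get_contact_force().round(2),monitor.get_position())
g=env.movel([X,Y,.345],velocity=.1,guard=8)
print('lift',g,monitor.get_position(),monitor.get_finger_gap(),monitor.get_contact_force().round(2),monitor.get_clock())
f=grab('side','s6.png')
for m in finder.masks_of('side','reel')[:1]:
    P=cloud(f,m['pixels']); print(np.percentile(P,[2,98],axis=0))
```

```text
6497 ((552.5897216796875, 12.997418403625488), 32.94843292236328) 0.07559666538282481
touch False
0.7490314516471552 36.326927840709686 [-2.64  0.97  8.42] [0.55369814 0.0125651  0.22789225]
lift True [0.55350664 0.0125928  0.22799289] 0.739189446517848 [0.2 0.7 5.2] 30.8417
[[ 0.52380667 -0.01022049  0.02061634]
 [ 0.58223458  0.04386914  0.07621957]]
```

View pics/s6.png

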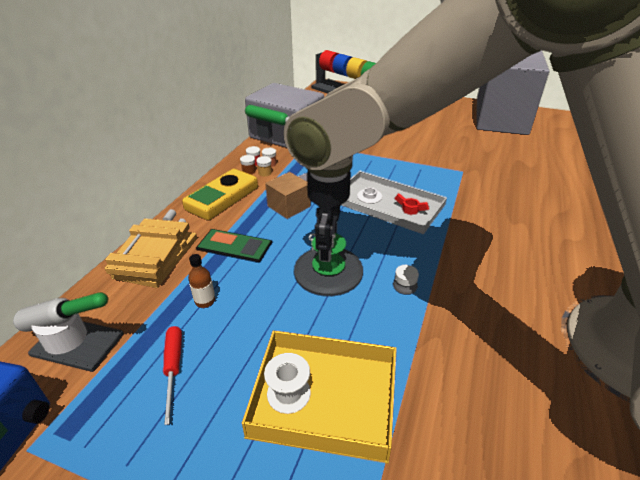

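Run:
```python
from h import *
X,Y=.5535,.0125
print(monitor.get_finger_gap(),monitor.get_gripper_force(),monitor.get_contact_force().round(2),monitor.get_position())
g=env.movel([X,Y,.25],velocity=.06,guard=12)
print('lift',g,monitor.get_position(),monitor.get_finger_gap(),monitor.get_contact_force().round(2))
if not g:
    g=env.movel([X,Y,.352],velocity=.1,guard=10)
    print('lift',g,monitor.get_position(),monitor.get_finger_gap(),monitor.get_contact_force().round(2),monitor.get_clock())
f=grab('side','s7.png')
for m in finder.masks_of('side','reel')[:1]:
    P=cloud(f,m['pixels']); print(np.percentile(P,[2,98],axis=0))
```

```text
0.7435502689563318 38.796824868768454 [-0.25  0.12  4.97] [0.55354026 0.01254101 0.22796825]
lift False [0.55345948 0.01251536 0.25014611] 0.7473986046202721 [-0.87  0.26  0.03]
lift False [0.55342098 0.01249468 0.3513366 ] 0.7454676227912101 [ 0.24 -0.21 -1.25] 32.6333
[[ 0.52230983 -0.01132524  0.14442727]
 [ 0.58213025  0.04359984  0.19907647]]
```

```bash
python3 -c "
import cv2;a=cv2.imread('pics/s7.png')[120:320,220:440];cv2.imwrite('pics/s7c.png',cv2.resize(a,None,fx=3,fy=3)[:600])"
```

```text
(no output)
```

View pics/s7c.png

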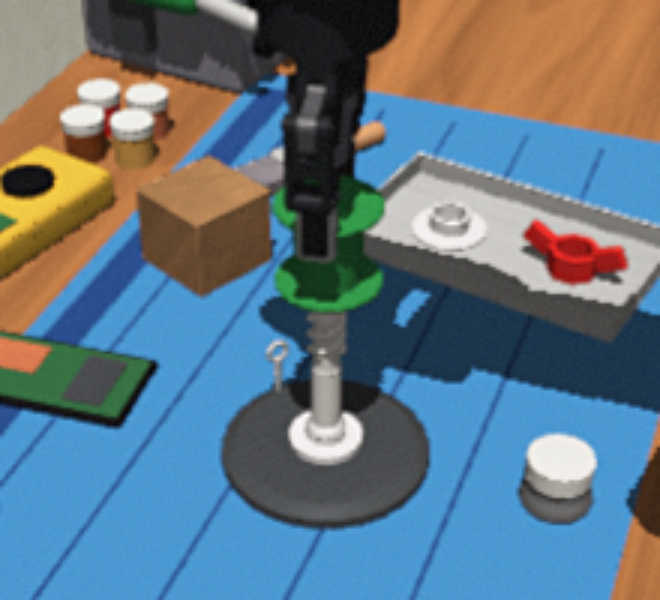

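Run:
```python
from h import *
n=[.410,.2665]
env.movel([*n,.33],velocity=.2)
env.movel([*n,.224],velocity=.12)
g=env.movel([*n,.206],velocity=.02,guard=3.5)
print(g,monitor.get_position(),monitor.get_contact_force(),monitor.get_clock())
env.release(); env.movel([*n,.35],velocity=.2)
f=grab('side','s8.png'); print(monitor.get_clock())
for q in ('reel','old_reel'):
  for m in finder.masks_of('side',q)[:2]:
    P=cloud(f,m['pixels']); print(q,m['p'],np.percentile(P,[2,98],axis=0).round(3))
```

```text
True [0.40994889 0.26654223 0.21196041] [-0.93964819  0.99900198  5.34775346] 36.0083
37.25
reel 0.95 [[0.378 0.239 0.005]
 [0.438 0.298 0.061]]
old_reel 0.68 [[0.483 0.263 0.006]
 [0.542 0.322 0.061]]
```

View pics/s8.png

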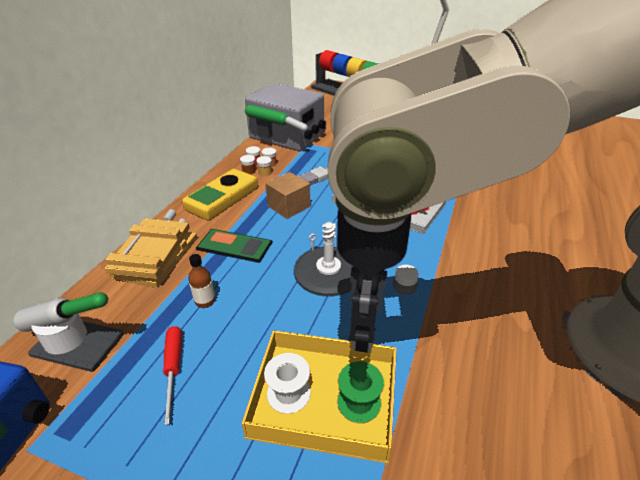

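The green reel (360,390) stands upright beside the white one (288,382), and the gripper is clear of both, so I'm handing in.

```bash
python3 -c "
from h import *
print(job.hand_in())"
```

```text
the job is handed in; nothing more can be done
None
```

The job is done and handed in: the nut lies wings up and the disc flat on the tray floor, and the green reel stands in the bin beside the white one, with the robot clock at about 37 s when I last read it before hand-in.

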